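# Take a slide tray from the cabinet drawer and lay it on the sloping rest

### The job

Pull the drawer of the small bench-top cabinet well open by its handle, take out the blue slide tray that lies in it and lay the tray on the sloping metal rest, flat on its underside with its slides uppermost, a short edge against the lip along the low side, about midway across. Set it down gently rather than dropping it, leave the drawer open, and leave the orange-lidded cup nearby, the timer and the grey box undisturbed.

Things in the scene. Friction and masses are not known exactly. Their poses are not given: they have to be found in the camera images.
- cabinet: grey bench-top cabinet, fixed, 240 deep (x) x 230 wide (y) x 92 mm high, with one drawer. Origin: centre of its underside, on the bench; its own -x is the front, towards which the drawer slides out level. Position and yaw differ each time.
- drawer (a joint): how far the drawer is out, in m: 0 shut, 0.15 at the stop; starts 0 to 10 mm out, slides at about 2 N, stays where left. Open-topped, inside 192 (x) x 198 (y) mm from cabinet x = -0.116 m (when shut) backward; floor 18 mm, side and back walls 60 mm, white front panel 83 mm above the bench.
- drawer_handle (a point): middle of the handle's bar: round steel, 10 mm thick, 110 mm long, level, along the cabinet's y, 58 mm above the bench; moves with the drawer. The bar's axis is 40 mm in front of the front panel (35 mm free between bar and panel); a 10 mm rod joins each end to the panel. Can be hooked or pinched from above.
- slide_tray: blue tray holding two glass slides, a rigid block 100 (its x) x 60 (its y) x 18 mm high, about 120 g, loose in the drawer. Origin: centre of its underside; z up through the slides. In the drawer it lies flat, its x within 0.25 rad of the cabinet's x, about 75 mm behind the front panel and within 15 mm of the middle line.
- sloping_rest: fixed sloping aluminium rest on a dark stand. Origin: on the surface, midway along the lip's inner face, 24 mm above the bench. x points up the slope (25 degrees, rising away from the robot), y along the lip, z out of the surface. Surface x 0 to 140, y -70 to 70 mm, no sides; red-edged lip at x = 0 is 14 mm high, 6 thick. Slick: a tray let go on it slides to the lip. Place and yaw vary.
- sample_cup: white specimen cup with an orange screw lid, 64 mm wide, 71 mm high, loose bystander; origin at the centre of its underside
- bench_timer: white timer 60 x 70 x 22 mm, loose bystander; origin at the centre of its underside
- grey_box: shut grey box 79 x 95 x 33 mm, loose bystander; origin at the centre of its underside
Mind the look-alikes: they are no part of the job. There is more than one size of the part that bears sloping_rest; the job needs the larger.

How it is judged (in metres and radians):
On the way:
1. the drawer is pulled at least 100 mm out with the tray still in it (value of joint drawer above 0.1 m and height (world z) of slide_tray below 0.03 m), for 0.2 s.
At the end, for the whole second after the job is handed in: The drawer is still at least 90 mm open. The tray lies at rest, released, flat on the sloping rest (within 0.12 rad and 6 mm of the surface, underside down), a short edge against the lip (gap under 10 mm, square to it within 0.2 rad), its middle within 30 mm of the middle of the lip (value of joint drawer above 0.09 m and x of slide_tray in the frame of sloping_rest between 0.044 and 0.06 m and y of slide_tray in the frame of sloping_rest between -0.03 and 0.03 m and z of slide_tray in the frame of sloping_rest between -0.005 and 0.006 m and angle between the z axis of slide_tray and the z axis of sloping_rest, either way round below 0.12 rad and angle between the x axis of slide_tray and the x axis of sloping_rest, either way round below 0.2 rad and linear speed of slide_tray below 0.02 m/s and contact force between the fingers and slide_tray below 0.1 N); the robot touches nothing.
It fails at once if the tray is dropped: it moves faster than 0.7 m/s out of the fingers (a free fall of about 25 mm) (linear speed of slide_tray above 0.7 m/s and contact force between each of the arm, the fingers and slide_tray below 0.05 N).
It fails at once if the orange-lidded cup, the timer or the grey box is moved more than 30 mm or the cup tipped (distance of any of sample_cup, bench_timer, grey_box from where it was at the start of the episode above 0.03 m or angle between sample_cup's own z axis and vertical above 0.5 rad).
It also fails if it takes over 54 s, if anything falls off the work surface, if the arm or the gripper's body presses on something with over 40 N, if the wrist force passes 120 N, or if a joint passes its speed limit or range.

### The arm

A 6-joint arm with a two-finger parallel gripper is mounted at the origin on a cart in front of the work surface, level with it; the furniture and walls round the work are solid. World frame = base frame: x ahead of the robot, y to its left, z up, the work surface at z = 0. Lengths are in mm, angles in rad, forces in N, time in s.
With the tool pointing down it reaches from about 300 to 775 mm from the base axis. Payload 14.6 kg.
Tool frame: the origin (TCP) lies between the finger pads; the fingertips stand 19 mm ahead of it and the grasp point (between the pads) is the TCP (manip.tcp_to_tips is the distance from the TCP to the fingertips, in mm); x points along the fingers, z is the direction in which the jaws open and shut, and the axes are right-handed (so a half turn about x gives the same grasp; the last joint's range is limited). The gripper opens to 94 mm and grips with 3 to 60 N. Pads are 16 mm wide; open, the fingers measure 119 mm over their backs; the gripper's body (75 mm by 177 mm) begins 78 mm behind the grasp point.
Start: joints at [-1.296, 0.3, 1.521, -0, 1.321, -0.067], TCP at [184.344, -518.176, 224.446] pointing down, gripper open.
Joint ranges: [-3.03, 3.03], [-0.79, 2.21], [0.23, 2.52], [-1.04, 4.18], [0, 3.07], [-2.55, 2.55]. Speed limits (rad/s): [2.22, 2.22, 2.57, 3.14, 3.14, 3.14].

### API

Orientations are given as [roll, pitch, yaw] about the fixed x, y, z axes, in that order (R = Rz(yaw) Ry(pitch) Rx(roll)).
In Python, from cell import manip gives the robot as it stands.
- The arm moves only by the tool jog_arm, never from a script. Its argument "moves" is a list that holds one entry, the list of rows, each a list of 6 numbers: the shift along the world's x, y, z in mm, then the turn, a rotation vector about the world's x, y, z in degrees. In form: [[[dx, dy, dz, wx, wy, wz], ...]]. A call has 1 to 5 rows; each row shifts and turns the pose as measured when the row begins; what a row does not reach is not made up. A row lasts 1/10 s, in which the tool goes at most 50 mm and 8.59 degrees, less where a joint would pass 70% of its speed; a pose out of reach is approached as far as the arm can. A call is refused whole if a number of a shift passes 50 or a number of a turn 8.59, either way. A call with a gripper value outside its range is refused whole. "gripper" is the opening, from -1 (shut) to 1 (fully open), set as the call begins (left out, the last holds). The fingers move at their own pace and stop on an object; "squeeze" is the grip in N (left out, the last holds). Time passes only in rows, so rows that do not move let the fingers close. It gives the time, the measured TCP pose, the force and the opening at its end, in the units of the state.
- manip.read_state(): the state, without advancing time (a new reading comes with each control period).
- manip.camera(name): name is "scene" or "top" or "wrist"; returns (picture, depth): 384x512x3 uint8, blue, green, red; 384x512 float32, mm along the optical axis (not along the pixel's ray), 0 where there is no reading.
- manip.camera_params(name): a dict with "fx", "fy", "cx", "cy" (pixels), "dist" ([k1, k2, p1, p2, k3] as OpenCV has them; the pictures are not rectified), "rvec" (rotation vector, rad) and "tvec" (3), from world to camera coordinates, as OpenCV has them. Camera axes: x right, y down, z forward; pixel columns grow to the right and rows downward; lengths in mm; the calibration is good to about 2 mm. A picture is of the moment at which its call begins: read the wrist's pose just before it. camera_params takes no time and is no camera call; for the wrist camera it gives the pose at the moment of the call.
- manip.sign_off(): hands the job in, once; it reports no verdict.
The state is a dict: "clock": time; "joints": joint angles; "qd": joint speeds; "effort": joint torques, N m; "eef_pos": TCP position; "eef_rot": TCP orientation; "wrist_force": force on the tool from outside, world axes, zero at the start; "moment": the same for the moment, N m; "finger_gap": finger opening in mm.
Only numpy, scipy, OpenCV 4.12 (cv2) and the standard library are available. Lean on these libraries where they do the work, as an engineer would, in place of code of your own. Each camera call takes 0.05 s, during which the arm holds its last target. There are 200 camera calls.

## Working session

There is one attempt and no reset: what is moved stays moved. The work goes in short steps, Python scripts to look and compute and a tool call to move; the robot and the scene stay as the last step left them, time stands still between calls to the robot, and variables do not carry over. Pictures are saved under pics/ and viewed, about 8 in all and at most 12, crops included, and the job is handed in when it is done.

Besides the shell and the picture viewer there is one more tool, called in YAML: its name, and indented under it one key for each argument. jog_arm: Moves the arm, as the interface text tells. Its arguments: {"type":"object","properties":{"moves":{"type":"array","items":{"type":"array","items":{"type":"array","items":{"type":"number"}}}},"gripper":{"type":"number"},"squeeze":{"type":"number"}},"required":["moves"]}

```bash
mkdir -p pics; ls; cat > h.py <<'E'
import numpy as np, cv2
from cell import manip
def snap(n,f):
    P=manip.camera_params(n); im,d=manip.camera(n); cv2.imwrite(f'pics/{f}.png',im); np.savez(f'pics/{f}.npz',d=d,**{k:np.array(v) for k,v in P.items()}); return im,d,P
def world(P,d,pts,r=1):
    K=np.array([[P['fx'],0,P['cx']],[0,P['fy'],P['cy']],[0,0,1]],float)
    R=cv2.Rodrigues(np.array(P['rvec'],float))[0]; t=np.array(P['tvec'],float).ravel(); o=[]
    for u,v in pts:
        w=d[int(v)-r:int(v)+r+1,int(u)-r:int(u)+r+1]; w=w[w>0]; z=np.median(w) if w.size else np.nan
        n=cv2.undistortPoints(np.array([[[u,v]]],float),K,np.array(P['dist'],float)).ravel()
        o.append(R.T@(np.array([n[0]*z,n[1]*z,z])-t))
    return np.round(np.array(o),1)
def load(f):
    a=np.load(f'pics/{f}.npz'); return a,a['d']
def plane(P,pts,h):
    K=np.array([[P['fx'],0,P['cx']],[0,P['fy'],P['cy']],[0,0,1]],float)
    R=cv2.Rodrigues(np.array(P['rvec'],float))[0]; t=np.array(P['tvec'],float).ravel(); c=-R.T@t; o=[]
    for u,v in pts:
        n=cv2.undistortPoints(np.array([[[u,v]]],float),K,np.array(P['dist'],float)).ravel()
        r=R.T@np.array([n[0],n[1],1]); o.append(c+r*(h-c[2])/r[2])
    return np.round(np.array(o),1)
E
python3 - <<'E'
from h import *
a=snap('top','top0')[0]; b=snap('scene','scene0')[0]
cv2.imwrite('pics/top0b.png',cv2.resize(a,(800,600),interpolation=cv2.INTER_CUBIC))
cv2.imwrite('pics/scene0b.png',cv2.resize(b,(800,600),interpolation=cv2.INTER_CUBIC))
print(manip.read_state())
E
```

```text
pics
{'clock': 0.1, 'joints': array([-1.29559160e+00,  3.00402046e-01,  1.52153095e+00, -1.34324609e-05,
        1.32069332e+00, -6.65952081e-02]), 'qd': array([-1.30532272e-03, -2.86413098e-03, -5.72817445e-04, -2.32253697e-04,
        3.66324921e-05, -5.99192161e-05]), 'effort': array([ 4.63634660e-04, -5.32648051e+01, -3.53285801e+01,  7.08997459e-02,
        2.34483078e-02, -6.33535251e-05]), 'eef_pos': array([ 184.28766312, -517.97330139,  223.9454024 ]), 'eef_rot': array([3.08758416, 1.56976258, 1.8585911 ]), 'wrist_force': array([-0.21396289,  0.45725211,  0.31061151]), 'moment': array([-0.01112722,  0.02608597,  0.05412685]), 'finger_gap': 94.0450078317257}
```

View pics/top0b.png

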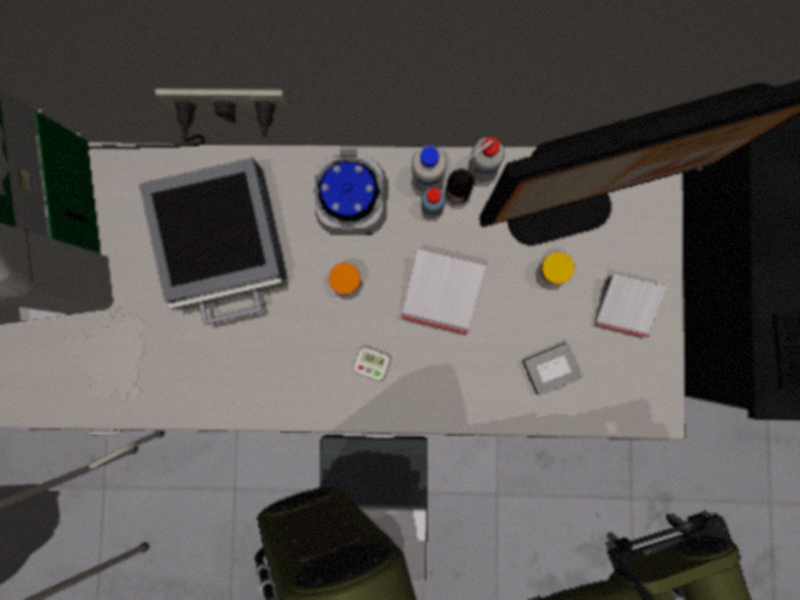

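View pics/scene0b.png

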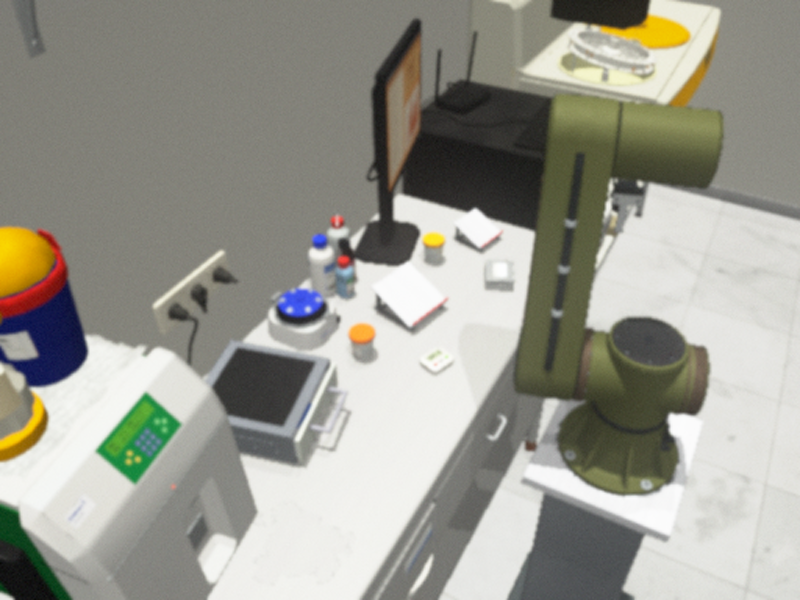

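The top view (800x600 scale) shows the cabinet at upper left with its handle bar at about (203,322) to (265,312). The larger rest is at about (445,290) with its red lip at (403,319) to (467,331), the cup is at (345,278) and the timer at (372,363). I'll enlarge the cabinet and rest area next.

```bash
python3 - <<'E'
from h import *
a=cv2.imread('pics/top0.png'); c=a[90:250,80:320]
cv2.imwrite('pics/crop.png',cv2.resize(c,(792,528),interpolation=cv2.INTER_CUBIC))
P,d=load('top0'); s=1.5625
for n,p in dict(roofFL=(168,303),roofFR=(283,280),roofBL=(142,185),roofBR=(253,160),barL=(206,322),barR=(265,312),cup=(345,278),timer=(372,363),lipL=(404,318),lipR=(467,331),upL=(422,250),upR=(485,262),mid=(445,285),bench=(320,400)).items():
    print(n,world(P,d,[(p[0]/s,p[1]/s)])[0])
E
```

```text
roofFL [561.2 356.7  75.1]
roofFR [611.8 134.6  52.9]
roofBL [792.5 408.4  93.2]
roofBR [845.4 191.1  92.9]
barL [524.8 285.   60.8]
barR [5.487e+02 1.818e+02 4.000e-01]
cup [615.4   6.9  74. ]
timer [446.2 -46.   20.3]
lipL [ 538.8 -110.7   36.4]
lipR [ 514.3 -238.9   31.5]
upL [ 671.9 -145.2   81.9]
upR [ 6.594e+02 -2.778e+02  6.000e-01]
mid [ 605.1 -192.2   59.6]
bench [367.6  61.9   1.4]
```

View pics/crop.png

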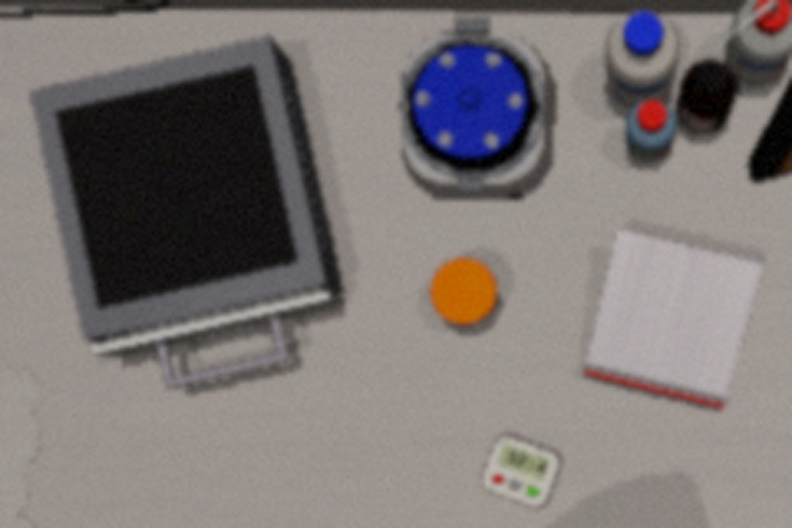

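The crop shows the bar corners at (172,384) and (290,360), the cabinet roof corners at (35,92), (270,38), (92,338) and (325,290), and the rest corners at (588,370), (722,402), (760,262) and (620,232). I'll convert these to world positions at their known heights.

```bash
python3 - <<'E'
from h import *
P,d=load('top0'); f=lambda L:[(x/3.3+80,y/3.3+90) for x,y in L]
def sh(n,L,h):
    q=plane(P,f(L),h); print(n,q[:,:2].tolist()); return q
b=sh('bar',[(172,384),(290,360)],58)
v=b[1]-b[0]; print(np.linalg.norm(v),np.degrees(np.arctan2(-v[0],v[1]))+180, b.mean(0))
r=sh('roof',[(35,92),(270,38),(92,338),(325,290)],92)
x=r[0]-r[2]; print('yaw',[np.degrees(np.arctan2(q[1],q[0])) for q in (r[0]-r[2],r[1]-r[3])], np.degrees(np.arctan2(-(r[2]-r[3])[0],(r[2]-r[3])[1])),np.degrees(np.arctan2(-(r[0]-r[1])[0],(r[0]-r[1])[1])),r.mean(0))
l=sh('lip',[(588,370),(722,402)],36)
u=sh('up',[(620,232),(760,262)],83)
for q in (l,u):
    w=q[0]-q[1]; print('y-axis yaw',np.degrees(np.arctan2(-w[0],w[1])),np.linalg.norm(w))
print(l.mean(0),u.mean(0),np.degrees(np.arctan2(*(u.mean(0)-l.mean(0))[[1,0]])),np.linalg.norm((u.mean(0)-l.mean(0))[:2]))
# plane fit of rest by depth
pts=[(a,b) for a in range(625,725,12) for b in range(270,370,12)]
W=world(P,d,f(pts)); A=np.c_[W[:,:2],np.ones(len(W))]; s=np.linalg.lstsq(A,W[:,2],rcond=None)[0]
g=s[:2]; print('slope',np.degrees(np.arctan(np.linalg.norm(g))),'dir',np.degrees(np.arctan2(g[1],g[0])),'z at lip',s@np.r_[l.mean(0)[:2],1])
E
```

```text
bar [[524.0, 285.0], [548.2, 173.6]]
113.99824560053547 12.25623231777189 [536.1 229.3  58. ]
roof [[794.4, 409.8], [848.4, 191.7], [564.9, 349.1], [612.2, 134.6]]
yaw [np.float64(14.81481398352728), np.float64(13.590192912384687)] 12.435441502527663 13.906363361184663 [704.975 271.3    92.   ]
lip [[543.3, -109.4], [514.3, -238.3]]
up [[670.7, -138.4], [644.0, -268.6]]
y-axis yaw -12.679325788672198 132.1219512420249
y-axis yaw -11.588926981928932 132.9094804744944
[ 528.8  -173.85   36.  ] [ 657.35 -203.5    83.  ] -12.988106277824507 131.9250734318538
slope 25.164357478054352 dir -12.80784338690409 z at lip 21.714040006253953
```

```bash
cat >> h.py <<'E'
from scipy.spatial.transform import Rotation as Ro
def need(pos,xax,zax):
    """shift (mm) and rotvec (deg) to tool pose with x axis xax and jaw axis +-zax (nearest)"""
    s=manip.read_state(); R0=Ro.from_euler('xyz',s['eef_rot']).as_matrix(); x=np.array(xax,float); x/=np.linalg.norm(x)
    for sg in (1,-1):
        z=sg*np.array(zax,float); z-=x*(x@z); z/=np.linalg.norm(z)
        R=np.c_[x,np.cross(z,x),z]; rv=np.degrees(Ro.from_matrix(R@R0.T).as_rotvec())
        print('shift',np.round(np.array(pos)-s['eef_pos'],1),'rot',np.round(rv,1),'j6',round(s['joints'][5],2),'t',round(s['clock'],2))
E
python3 - <<'E'
from h import *
a=np.radians(13.3); need([536,229.5,140],[0,0,-1],[np.cos(a),np.sin(a),0])
E
```

```text
shift [351.7 747.5 -83.9] rot [-0.  -0.1 83.7] j6 -0.07 t 0.1
shift [351.7 747.5 -83.9] rot [ -0.1   0.  -96.3] j6 -0.07 t 0.1
```

jog_arm:
  moves:
    - [[20,42,0,0,0,4.7],[20,42,0,0,0,4.7],[20,42,0,0,0,4.7],[20,42,0,0,0,4.7],[20,42,0,0,0,4.7]]
  gripper: -0.36

```text
clock: 0.6
eef_pos: [283.6, -303.2, 220.9]
eef_rot: [3.073, 1.566, 2.261]
wrist_force: [1.6, -0.8, -1.0]
finger_gap: 57.3
```

jog_arm:
  moves:
    - [[20,42,0,0,0,4.7],[20,42,0,0,0,4.7],[20,42,0,0,0,4.7],[20,42,0,0,0,4.7],[20,42,0,0,0,4.7]]

```text
clock: 1.1
eef_pos: [384.9, -83.8, 220.9]
eef_rot: [3.037, 1.566, 2.651]
wrist_force: [-0.0, -0.7, 0.8]
finger_gap: 30.4
```

jog_arm:
  moves:
    - [[20,42,0,0,0,4.7],[20,42,0,0,0,4.7],[20,42,0,0,0,4.7],[20,42,0,0,0,4.7],[20,42,0,0,0,4.7]]

```text
clock: 1.6
eef_pos: [486.5, 136.8, 220.7]
eef_rot: [3.087, 1.567, 3.13]
wrist_force: [0.4, -1.1, -0.4]
finger_gap: 30.0
```

```bash
python3 - <<'E'
from h import *
a=np.radians(13.3); need([536,229.5,140],[0,0,-1],[np.cos(a),np.sin(a),0])
E
```

```text
shift [ 49.5  92.7 -80.7] rot [ 0.  -0.2 10.8] j6 0.16 t 1.6
shift [ 49.5  92.7 -80.7] rot [  -0.3   -0.  -169.2] j6 0.16 t 1.6
```

Now over the handle, with a wrist look from above.

jog_arm:
  moves:
    - [[20,38,-10,0,0,4.5],[20,38,-15,0,0,4.5],[10,15,-15,0,0,1.8],[0,0,0,0,0,0]]

```text
clock: 2.0
eef_pos: [537.9, 236.9, 177.2]
eef_rot: [3.054, 1.565, -2.982]
wrist_force: [-0.8, -0.2, 0.0]
finger_gap: 30.0
```

```bash
python3 - <<'E'
from h import *
a=np.radians(13.3); need([536,229.5,58],[0,0,-1],[np.cos(a),np.sin(a),0])
im=snap('wrist','w1')[0]; cv2.imwrite('pics/w1b.png',cv2.resize(im,(800,600)))
E
```

```text
shift [  -1.9   -7.4 -119.2] rot [ 0.1 -0.3 -0.9] j6 0.1 t 2.0
shift [  -1.9   -7.4 -119.2] rot [5.000e-01 1.000e-01 1.791e+02] j6 0.1 t 2.0
```

View pics/w1b.png

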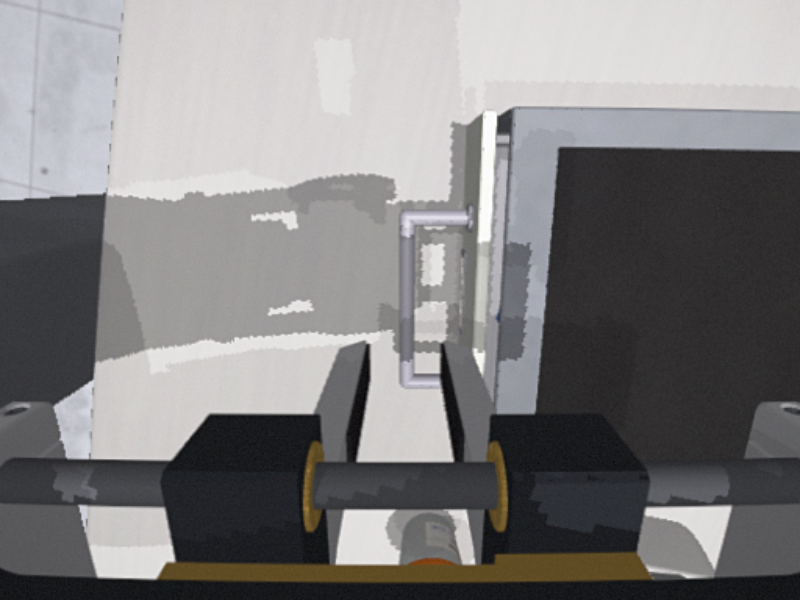

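The wrist view shows the bar running vertically at x≈408 from y≈212 to 385. The drawer is slightly out, and the alignment is good.

```bash
python3 - <<'E'
from h import *
P,d=load('w1'); s=1.5625
q=plane(P,[(408/s,217/s),(408/s,382/s)],58); print(q,q.mean(0),np.degrees(np.arctan2(-(q[0]-q[1])[0],(q[0]-q[1])[1])))
print(world(P,d,[(408/s,250/s),(408/s,320/s)]))
E
```

```text
[[527.1 287.6  58. ]
 [554.5 179.9  58. ]] [540.8  233.75  58.  ] 14.273828271785264
[[532.  268.4  62.4]
 [543.2 224.3  61.9]]
```

jog_arm:
  moves:
    - [[2,-4,-35,0,0,0],[0,0,-35,0,0,0],[0,0,-30,0,0,0],[0,0,-20,0,0,0],[0,0,0,0,0,0]]

```text
clock: 2.55
eef_pos: [539.7, 227.0, 60.6]
eef_rot: [0.356, 1.569, 0.592]
wrist_force: [-0.4, -0.3, -0.4]
finger_gap: 30.2
```

jog_arm:
  moves:
    - [[0,0,0,0,0,0],[0,0,0,0,0,0],[0,0,0,0,0,0],[0,0,0,0,0,0]]
  gripper: -1
  squeeze: 10

```text
clock: 2.95
eef_pos: [540.9, 225.8, 65.4]
eef_rot: [0.182, 1.564, 0.415]
wrist_force: [1.0, 1.8, -14.1]
finger_gap: 9.6
```

jog_arm:
  moves:
    - [[-15,-3.6,0,0,0,0],[-20,-4.8,0,0,0,0],[-20,-4.8,0,0,0,0],[-20,-4.8,0,0,0,0],[-15,-3.6,0,0,0,0]]

```text
clock: 3.45
eef_pos: [450.1, 203.0, 65.6]
eef_rot: [-0.011, 1.56, 0.222]
wrist_force: [3.3, 0.5, -9.9]
finger_gap: 9.8
```

jog_arm:
  moves:
    - [[-15,-3.6,0,0,0,0],[-15,-3.6,0,0,0,0],[-12,-3,0,0,0,0],[0,0,0,0,0,0],[0,0,0,0,0,0]]

```text
clock: 3.95
eef_pos: [404.9, 191.6, 65.6]
eef_rot: [-0.101, 1.561, 0.133]
wrist_force: [1.5, 0.6, -11.2]
finger_gap: 9.6
```

jog_arm:
  moves:
    - [[0,0,0,0,0,0],[0,0,0,0,0,0],[0,0,0,0,0,0]]
  gripper: -0.36

```text
clock: 4.25
eef_pos: [407.4, 192.4, 67.1]
eef_rot: [-0.038, 1.557, 0.195]
wrist_force: [0.3, 0.7, 0.7]
finger_gap: 28.5
```

jog_arm:
  moves:
    - [[0,0,30,0,0,0],[0,0,45,0,0,0],[0,0,45,0,0,0],[20,5,30,0,0,0],[40,10,0,0,0,0]]

```text
clock: 4.75
eef_pos: [467.0, 207.4, 225.7]
eef_rot: [-0.013, 1.554, 0.221]
wrist_force: [-0.2, -0.2, -0.1]
finger_gap: 30.3
```

```bash
python3 - <<'E'
from h import *
print(manip.read_state()['eef_pos'])
im=snap('wrist','w2')[0]; t=snap('top','top2')[0]
cv2.imwrite('pics/w2b.png',np.hstack([cv2.resize(im,(480,360)),cv2.resize(t[80:260,80:240],(320,360))]))
E
```

```text
[467.03028526 207.38879923 225.69808051]
```

View pics/w2b.png

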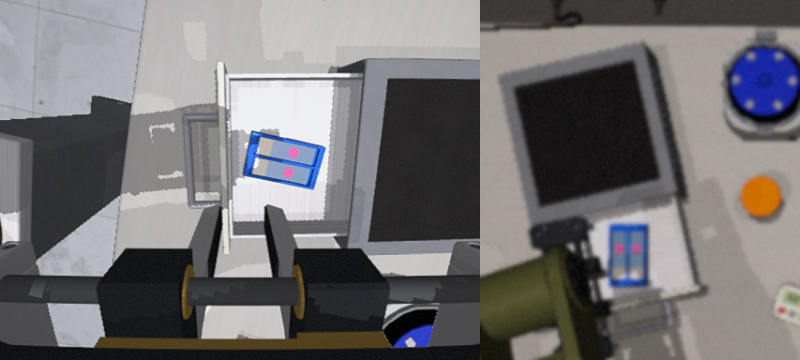

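The drawer is out about 138 mm. The tray shows in the wrist view with corners at about (253,130), (325,149), (315,189) and (243,173). A colour mask will give its pose.

```bash
python3 - <<'E'
from h import *
P,d=load('w2'); im=cv2.imread('pics/w2.png').astype(int)
m=((im[...,0]-im[...,2]>60)).astype(np.uint8); m[210:]=0
m=cv2.morphologyEx(m,cv2.MORPH_CLOSE,np.ones((15,15)))
c=max(cv2.findContours(m,0,1)[0],key=cv2.contourArea); 
q=plane(P,cv2.convexHull(c)[:,0,:].astype(float),36)[:,:2].astype(np.float32)
r=cv2.minAreaRect(q); print('mask',r)
q=plane(P,[(x/.9375,y/.9375) for x,y in [(253,130),(325,149),(315,189),(243,173)]],36);print('hand',q,q.mean(0))
b=cv2.boxPoints(r); e=[b[1]-b[0],b[2]-b[1]]; e=max(e,key=np.linalg.norm); e=e*np.sign(e[0])
y=np.arctan2(e[1],e[0]); print('tray yaw',np.degrees(y),'z',world(P,d,[(284/.9375,160/.9375)]))
cx,cy=r[0]; need([cx,cy,40],[0,0,-1],[-np.sin(y),np.cos(y),0])
E
```

```text
mask ((522.1661376953125, 225.07093811035156), (99.77689361572266, 60.07645797729492), 1.2501673698425293)
hand [[473.  255.4  36. ]
 [571.4 253.4  36. ]
 [575.1 197.5  36. ]
 [473.7 197.   36. ]] [523.3   225.825  36.   ]
tray yaw 1.2501655 z [[523.4 226.1  31.9]]
shift [  53.5   17.7 -181.1] rot [-0.5  0.5 77.9] j6 0.11 t 4.85
shift [  53.5   17.7 -181.1] rot [   0.5    0.5 -102.1] j6 0.11 t 4.85
```

jog_arm:
  moves:
    - [[8,3,-10,0,0,7.8],[8,3,-10,0,0,7.8],[8,3,-10,0,0,7.8],[8,2,-10,0,0,7.8],[6,2,-10,0,0,7.8]]
  gripper: 0.75

```text
clock: 5.35
eef_pos: [507.9, 220.7, 170.1]
eef_rot: [-0.073, 1.558, 0.864]
wrist_force: [-0.3, 0.9, -0.1]
finger_gap: 66.7
```

jog_arm:
  moves:
    - [[6,2,-10,0,0,7.8],[6,2,-10,0,0,7.8],[4,1,-10,0,0,7.8],[0,0,-10,0,0,7.8],[0,0,0,0,0,7.8]]

```text
clock: 5.85
eef_pos: [523.2, 225.5, 126.5]
eef_rot: [0.158, 1.558, 1.804]
wrist_force: [-0.7, 0.3, -0.4]
finger_gap: 82.3
```

```bash
python3 - <<'E'
from h import *
y=np.radians(1.25);need([522.5,225.3,40],[0,0,-1],[-np.sin(y),np.cos(y),0])
E
```

```text
shift [ -0.7  -0.2 -86.5] rot [-0.7 -0.1 -3.1] j6 -1.31 t 5.85
shift [ -0.7  -0.2 -86.5] rot [  0.2  -1.1 176.9] j6 -1.31 t 5.85
```

jog_arm:
  moves:
    - [[-0.5,0,-30,-0.7,0,-3],[0,0,-25,0,0,0],[0,0,-15,0,0,0],[0,0,-8,0,0,0],[0,0,0,0,0,0]]

```text
clock: 6.35
eef_pos: [521.7, 225.3, 46.1]
eef_rot: [1.658, 1.569, -3.026]
wrist_force: [-0.1, 0.6, -0.1]
finger_gap: 82.1
```

```bash
python3 - <<'E'
from h import *
y=np.radians(1.25);need([522.5,225.3,40],[0,0,-1],[-np.sin(y),np.cos(y),0])
im=snap('wrist','w3')[0]; cv2.imwrite('pics/w3b.png',im)
E
```

```text
shift [ 0.8  0.  -6.1] rot [ 0.  -0.1 -0.4] j6 -1.26 t 6.35
shift [ 0.8  0.  -6.1] rot [  0.2   0.  179.6] j6 -1.26 t 6.35
```

View pics/w3b.png

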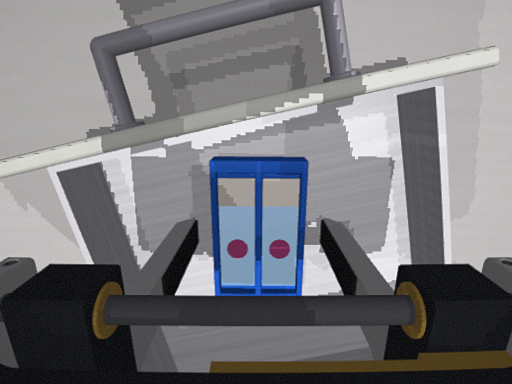

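The tray is centred between the fingers (edges at about x=212 and 306) and square to them. I'll lower the last few mm and close.

jog_arm:
  moves:
    - [[0,0,-5,0,0,0],[0,0,0,0,0,0]]

```text
clock: 6.6
eef_pos: [522.7, 225.6, 43.0]
eef_rot: [-0.847, 1.57, 0.752]
wrist_force: [-0.8, -0.1, 0.0]
finger_gap: 82.1
```

jog_arm:
  moves:
    - [[0,0,0,0,0,0],[0,0,0,0,0,0],[0,0,0,0,0,0],[0,0,0,0,0,0]]
  gripper: -1
  squeeze: 20

```text
clock: 7.0
eef_pos: [523.3, 225.8, 44.4]
eef_rot: [-1.118, 1.567, 0.481]
wrist_force: [-0.4, 0.1, -1.4]
finger_gap: 60.2
```

jog_arm:
  moves:
    - [[0,0,8,0,0,0],[0,0,15,0,0,0],[0,0,30,0,0,0],[0,0,35,0,0,0],[0,0,35,0,0,0]]

```text
clock: 7.5
eef_pos: [520.7, 224.9, 170.8]
eef_rot: [1.766, 1.567, -2.918]
wrist_force: [0.3, -0.0, -1.2]
finger_gap: 59.6
```

```bash
cat > goal.py <<'E'
from h import *
import sys
x,h=map(float,sys.argv[1:3]); p=np.radians(-12.8); s=np.radians(25)
O=np.array([535,-175.3,24]); ux=np.array([np.cos(s)*np.cos(p),np.cos(s)*np.sin(p),np.sin(s)]); n=np.array([-np.sin(s)*np.cos(p),-np.sin(s)*np.sin(p),np.cos(s)])
T=O+x*ux+(26.4+h)*n; print(T); need(T,-n,np.cross(n,ux))
st=manip.read_state(); v=st['eef_pos']-O; print('h',v@n-26.4,'x',v@ux,'y',v@np.cross(n,ux),st['wrist_force'])
E
python3 goal.py 57 50
```

```text
[ 553.89011417 -179.59172864  117.33115585]
shift [  33.2 -404.5  -53.5] rot [ -2.4 -25.2 -14.2] j6 -1.26 t 7.5
shift [  33.2 -404.5  -53.5] rot [-35.7   3.6 162. ] j6 -1.26 t 7.5
h 150.04417435086123 x -30.909576560064203 y 387.09444564169183 [ 0.30412952 -0.01142927 -1.15351375]
```

jog_arm:
  moves:
    - [[3,-25,0,-0.2,-2.3,-1.3],[3,-37,0,-0.2,-2.3,-1.3],[3,-37,0,-0.2,-2.3,-1.3],[3,-37,0,-0.2,-2.3,-1.3],[3,-37,0,-0.2,-2.3,-1.3]]

```text
clock: 8.0
eef_pos: [537.8, 50.4, 184.2]
eef_rot: [-1.615, 1.351, -0.127]
wrist_force: [0.7, -0.0, -1.3]
finger_gap: 59.8
```

jog_arm:
  moves:
    - [[3,-37,0,-0.2,-2.3,-1.3],[3,-37,0,-0.2,-2.3,-1.3],[3,-37,0,-0.2,-2.3,-1.3],[3,-37,0,-0.2,-2.3,-1.3],[3,-30,0,-0.2,-2.3,-1.3]]

```text
clock: 8.5
eef_pos: [552.3, -135.7, 192.1]
eef_rot: [-1.57, 1.134, -0.204]
wrist_force: [1.3, 0.1, -1.1]
finger_gap: 59.9
```

```bash
python3 goal.py 57 50
```

```text
[ 553.89011417 -179.59172864  117.33115585]
shift [  1.6 -43.9 -74.8] rot [-0.   0.  -1.1] j6 -1.74 t 8.5
shift [  1.6 -43.9 -74.8] rot [-74.   16.  162.3] j6 -1.74 t 8.5
h 122.53625359732138 x 78.42553113646936 y 42.433214553700296 [ 1.2931934   0.09153077 -1.14463213]
```

jog_arm:
  moves:
    - [[0.5,-15,-15,0,0,-0.5],[0.5,-15,-20,0,0,-0.5],[0.5,-12,-20,0,0,0],[0,-2,-20,0,0,0],[0,0,0,0,0,0]]

```text
clock: 9.0
eef_pos: [553.6, -186.0, 122.1]
eef_rot: [-1.572, 1.126, -0.23]
wrist_force: [-0.8, -0.2, -0.7]
finger_gap: 59.8
```

```bash
python3 goal.py 57 10; python3 - <<'E'
from h import *
im=snap('wrist','w4')[0]; t=snap('top','top4')[0]; s=snap('scene','s4')[0]
cv2.imwrite('pics/w4b.png',np.hstack([cv2.resize(im,(400,400)),cv2.resize(s[130:230,220:320],(400,400),interpolation=cv2.INTER_CUBIC)]))
E
```

```text
[ 570.37475117 -183.33694628   81.07884437]
shift [ 16.8   2.7 -41. ] rot [0.1 0.5 0.3] j6 -1.88 t 9.0
shift [ 16.8   2.7 -41. ] rot [  74.7  -17.2 -162.6] j6 -1.88 t 9.0
h 53.83122982606691 x 60.01972787881553 y -6.316258206540817 [-0.79378339 -0.22527474 -0.66906007]
```

View pics/w4b.png

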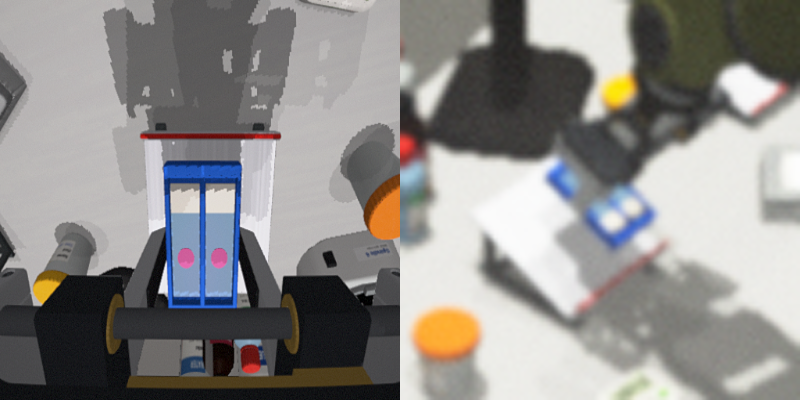

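The tray is square to the rest and slightly to one side of the lip's middle, matching the computed y = -6 mm. I'll check the lip ends from this view, at image (141,133) and (280,133).

```bash
python3 - <<'E'
from h import *
P,d=load('w4'); q=plane(P,[(141*1.28,138*.96),(280*1.28,138*.96)],36.7); print(q,q.mean(0),np.degrees(np.arctan2(-(q[1]-q[0])[0],(q[1]-q[0])[1])),np.linalg.norm(q[0]-q[1]))
print('origin',q.mean(0)[:2]+5.9*np.array([.975,-.222]))
pts=[(u*1.28,v*.96) for u in (152,156,245,255,262) for v in (150,170,190,210)]
W=world(P,d,pts); p=np.radians(-12.8);s=np.radians(25); n=np.array([-np.sin(s)*np.cos(p),-np.sin(s)*np.sin(p),np.cos(s)])
print('surface height vs model',np.round((W-[535,-175.3,24])@n,1))
E
```

```text
[[ 513.1 -238.7   36.7]
 [ 544.1 -104.8   36.7]] [ 528.6  -171.75   36.7 ] -13.03523657753474 137.44166035085576
origin [ 534.3525 -173.0598]
surface height vs model [-0.7 -0.5 -0.1 -0.2 -0.9 -0.5 -0.3 -0.2 -0.9 -0.3 -0.3 -0.3 -1.1 -0.3
 -0.9 -0.5 -0.9 -0.5 -0.6 -0.9]
```

The model agrees to within 1 to 3 mm. Lowering along the rest's normal.

jog_arm:
  moves:
    - [[5,2,-13,0,0.3,0],[5,1,-13,0,0.2,0],[4,1,-10,0,0,0],[2,0,-5,0,0,0],[0,0,0,0,0,0]]

```text
clock: 9.65
eef_pos: [573.7, -180.5, 83.1]
eef_rot: [-1.581, 1.127, -0.234]
wrist_force: [-0.4, -0.0, -0.9]
finger_gap: 59.9
```

```bash
python3 goal.py 56 1
```

```text
[ 573.20000904 -183.97882912   72.49945602]
shift [ -0.5  -3.4 -10.6] rot [0.3 0.4 0.1] j6 -1.86 t 9.65
shift [ -0.5  -3.4 -10.6] rot [  74.7  -17.4 -162.8] j6 -1.86 t 9.65
h 10.768002806001398 x 60.245445983597456 y 3.465246772191616 [-0.38109412 -0.00877488 -0.85289129]
```

jog_arm:
  moves:
    - [[0,-1,-4,0.2,0.4,0],[-0.5,-1,-3,0,0,0],[0,0,-2,0,0,0],[0,0,-1,0,0,0],[0,0,0,0,0,0]]

```text
clock: 10.15
eef_pos: [573.2, -183.0, 72.7]
eef_rot: [-1.576, 1.135, -0.231]
wrist_force: [0.2, -0.3, -1.0]
finger_gap: 59.8
```

```bash
python3 goal.py 56 -0.5
```

```text
[ 573.81818293 -184.11927478   71.13999434]
shift [ 0.7 -1.1 -1.6] rot [ 0.1 -0.   0.1] j6 -1.87 t 10.15
shift [ 0.7 -1.1 -1.6] rot [  74.1  -17.1 -163.1] j6 -1.87 t 10.15
h 1.2855412605934688 x 55.85657573493016 y 0.95267494322439 [ 0.23985312 -0.33874047 -0.97298657]
```

jog_arm:
  moves:
    - [[0.4,0,-1,0,0,0],[0.4,0,-1,0,0,0],[0,0,0,0,0,0]]

```text
clock: 10.45
eef_pos: [574.1, -183.2, 71.6]
eef_rot: [-1.577, 1.134, -0.231]
wrist_force: [-0.0, -0.0, -0.9]
finger_gap: 59.7
```

jog_arm:
  moves:
    - [[0.4,0,-1,0,0,0],[0,0,0,0,0,0]]

```text
clock: 10.65
eef_pos: [574.5, -183.3, 71.7]
eef_rot: [-1.577, 1.133, -0.232]
wrist_force: [0.5, 0.5, -1.5]
finger_gap: 59.5
```

jog_arm:
  moves:
    - [[0.5,0,-2,0,0,0],[0,0,-1,0,0,0]]

```text
clock: 10.85
eef_pos: [575.5, -183.5, 70.9]
eef_rot: [-1.578, 1.13, -0.232]
wrist_force: [-14.6, 4.8, 15.8]
finger_gap: 59.7
```

```bash
python3 goal.py 56 -0.5
```

```text
[ 573.81818293 -184.11927478   71.13999434]
shift [-1.6 -0.6  0.2] rot [0.2 0.2 0.1] j6 -1.87 t 10.85
shift [-1.6 -0.6  0.2] rot [  74.4  -17.3 -162.9] j6 -1.87 t 10.85
h -1.329912698549279 x 57.2327090525186 y 0.9329237020116089 [-14.5718605    4.78773225  15.84347369]
```

Contact felt. I'll relax, then open the fingers.

jog_arm:
  moves:
    - [[0,0,0,0,0,0],[0,0,0,0,0,0]]

```text
clock: 11.05
eef_pos: [575.6, -183.5, 71.2]
eef_rot: [-1.578, 1.13, -0.232]
wrist_force: [0.7, 0.3, -1.3]
finger_gap: 60.0
```

jog_arm:
  moves:
    - [[0,0,0,0,0,0],[0,0,0,0,0,0],[0,0,0,0,0,0],[0,0,0,0,0,0],[0,0,0,0,0,0]]
  gripper: 0.75

```text
clock: 11.55
eef_pos: [575.9, -183.6, 70.9]
eef_rot: [-1.579, 1.129, -0.232]
wrist_force: [0.8, -0.3, -0.1]
finger_gap: 82.3
```

jog_arm:
  moves:
    - [[-4,1,9,0,0,0],[-8,2,18,0,0,0],[-16,4,35,0,0,0],[-16,4,35,0,0,0],[0,0,0,0,0,0]]

```text
clock: 12.05
eef_pos: [528.9, -171.7, 172.3]
eef_rot: [-1.579, 1.13, -0.233]
wrist_force: [-0.2, 0.6, -0.6]
finger_gap: 82.1
```

```bash
python3 - <<'E'
from h import *
im=snap('wrist','w5')[0]; t=snap('top','top5')[0]
cv2.imwrite('pics/w5b.png',np.hstack([cv2.resize(im,(460,400)),cv2.resize(t[90:250,80:320],(340,400))]))
print(manip.read_state()['wrist_force'])
E
```

```text
[ 0.34787606 -0.03791609  0.74503051]
```

View pics/w5b.png

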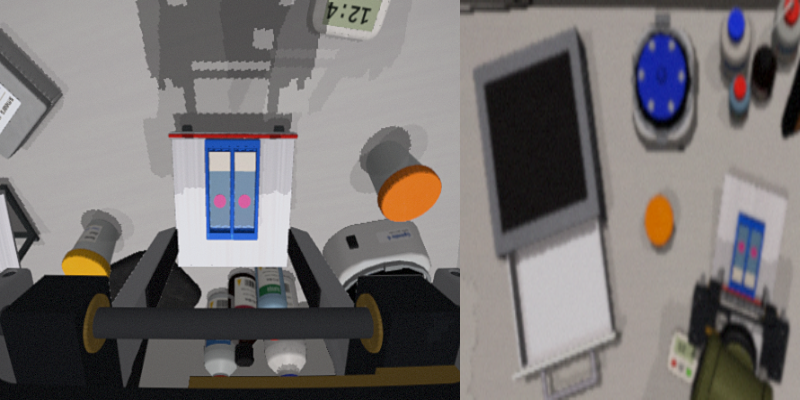

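The tray lies square against the red lip near its middle, the drawer is open and the bystanders are in place. One numeric check, then I'll hand in.

```bash
python3 - <<'E'
from h import *
P,d=load('w5'); p=np.radians(-12.8);s=np.radians(25)
M=np.c_[[np.cos(s)*np.cos(p),np.cos(s)*np.sin(p),np.sin(s)],[-np.sin(p),np.cos(p),0],[-np.sin(s)*np.cos(p),-np.sin(s)*np.sin(p),np.cos(s)]]
f=lambda u,v:(u*512/460,v*.96)
print((world(P,d,[f(209,144),f(257,144),f(209,236),f(257,236),f(233,190)],1)-[535,-174.5,24])@M)
T,e=load('top5'); print('cup,timer',world(T,e,[(345/1.5625,278/1.5625)]))
manip.sign_off()
E
```

```text
[[  5.0666625  -24.22297798  17.49817902]
 [  5.05614352  27.03798776  17.61342189]
 [ 96.23333384 -26.53396963  18.12853863]
 [103.51382625  30.99782648   0.61035191]
 [ 48.99238052   1.40229932  16.76574506]]
cup,timer [[615.8   7.3  70. ]]
the job is handed in; nothing more can be done
```

The job is done and handed in at about 12 s of robot time, with no verdict reported. I pulled the drawer about 138 mm open by its handle with the tray still inside. I then lifted the tray out and lowered it onto the larger sloping rest until I felt contact. I released it and moved the gripper away.

- **Tray position:** in the rest's frame its middle is at about x = 49 mm and y = 1 mm. Its top is about 17–18 mm above the surface, so it lies flat, and it is square against the lip.
- **One bad reading:** one of the five measured points missed the tray edge and read the rest's surface instead, so I left it out.
- **Set-down force:** the tray met the rest with about 22 N at the wrist for a moment. This eased to near zero before I opened the fingers.
- **Drawer and bystanders:** the last pictures show the drawer still open. The cup measured within 1 mm of its first position. I checked the timer and the grey box only by eye, and only partly: both were in view in the wrist picture, and nothing suggested they had moved.

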